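# Reverse the stop arm on its pivot pin

### The job

The steel stop arm on the blue stand has its round end on the pivot pin and its square end out on the rest block. Lift it off the pin by its black knob, turn it end for end with the knob still on top, and refit it with the square end's eye right down on the pin and the round end lying on the rest block, then let go. Leave the loose spare link and the black oil bottle where they are.

Things in the scene. Friction and masses are not known exactly. Their poses are not given: they have to be found in the camera images.
- stop_arm: Loose steel bar 198 long, 26 wide, 16 thick, 0.25-0.45 kg; one end round (diameter 48), one square (48 x 48), each with a 28 through-hole centred 75 from the middle. Mid-top a round black knob, diameter 30, grip it at 21-58 above the underside, from any side. Origin: underside, on the knob's axis; x to the square end, z up. Starts level, round eye on the pin, underside 50 above the bench. All mm.
- pin (a point): Tip of the upright pin on the blue fixed stand, 90 above the bench: diameter 14 for 25 up, then a 15 taper to 5. Its foot is a boss (diameter 44), top 50 above the bench, that carries the arm. z up; x level to the middle of the rest block, 150 away, top 50 x 90 (90 across), also 50 high. Base plate 260 x 90 x 12, bolts to 19; free air under the arm's middle. Stand turned any way. All mm.
- spare: A bystander: a small flat steel link lying loose on the bench, 116 mm long, 36 mm wide at its two round eyes, 10 mm thick, no knob. Origin at the middle of its underside, x along it. Not to be moved.
- bottle: A bystander: a black plastic oil bottle standing on the bench, 62 mm in diameter, 150 mm tall. Origin at the centre of its underside. Not to be moved or knocked over.
Things that resemble listed ones, but are neither listed nor needed, are in the scene too. Several things have the shape of the stop_arm; the one meant has the colours described above.

How it is judged:
By the outcome, as a careful person would: the job done as asked, in the order asked, and still so for the second after the job is handed in, with the robot touching nothing.
It also fails if it takes over 45 s, if anything falls off the work surface, if the arm or the gripper's body presses on something with over 40 N, if the wrist force passes 120 N, or if a joint passes its speed limit or range.

### The arm

A 6-joint arm with a two-finger parallel gripper is mounted at the origin on the work surface. World frame = base frame: x ahead of the robot, y to its left, z up, the work surface at z = 0. Lengths are in mm, angles in rad, forces in N, time in s.
With the tool pointing down it reaches from about 325 to 775 mm from the base axis. Payload 5.5 kg.
Tool frame: the origin (TCP) lies where the fingers leave the gripper's body, on its centre line; the fingertips stand 73 mm ahead of it and the grasp point (between the pads) lies 54 mm ahead of it; z points along the fingers, y is the line along which they close (so a half turn about z gives the same grasp; the last joint's range is limited). The gripper opens to 85 mm and grips with 20 to 120 N. Pads are 22 mm wide; open, the fingers measure 114 mm over their backs; the gripper's body (76 mm by 85 mm) begins 54 mm behind the grasp point. The pads swing forward as they close: fully open they stand 13 mm farther back than shut.
Start: joints at [1.181, 0.091, 1.231, -0, 1.82, -0.057], TCP at [196.019, 567.092, 303.875] pointing down, gripper open.
Joint ranges: [-2.87, 2.87], [-0.86, 2.18], [0.17, 2.46], [-1.51, 4.65], [0.06, 2.69], [-2.65, 2.65]. Speed limits (rad/s): [2.57, 2.57, 3.01, 3.14, 3.14, 3.14].

### API

Orientations are given as a rotation vector (axis times angle).
In Python, from workcell import * gives the robot as it stands. The module is installed in compiled form; this text tells all that it offers.
- The arm moves only by the tool step_arm, never from a script. Its argument "targets" is a list of rows, each an object with "dp": the shift along the tool's x, y, z as a fraction of full scale, a list of three; "delta_rot": the turn, a rotation vector about the tool's x, y, z as a fraction of full scale, a list of three. In form: [{"dp": [dx, dy, dz], "delta_rot": [wx, wy, wz]}, ...]. A call has 1 to 10 rows; each row is the pose to reach, as a shift and turn from the pose commanded when the call began, along the tool's axes at that moment, turning the shorter way round; what a row does not reach only later rows make up. Full scale, the value 1, is 0.3 m for a shift and pi rad for a turn. A row lasts 1/8 s, in which the tool goes at most 62.5 mm and 10.7 degrees, less where a joint would pass 70% of its speed; a pose out of reach is approached as far as the arm can. A call with a number of a shift or a turn outside -1 to 1 is refused whole. A call with a gripper value outside its range is refused whole. "hand" is the closure, from 0 (fully open) to 1 (shut), set as the call begins (left out, the last holds). The fingers move at their own pace and stop on an object; "newtons" is the grip in N (left out, the last holds). Time passes only in rows, so rows that repeat a pose let the fingers close. It gives the time, the measured TCP pose, the force and the opening at its end, in the units of the state.
- state(): the state, without advancing time (a new reading comes with each control period).
- camera(name): name is "scene" or "top" or "wrist"; returns (picture, depth): 420x560x3 uint8, red, green, blue; 420x560 float32, mm along the optical axis (not along the pixel's ray), 0 where there is no reading.
- camera_params(name): a dict with "vfov" (degrees; the focal length in pixels is half the picture's height over the tangent of half this angle, whatever the lens; pixels are square), "cx", "cy" (the principal point, pixels), "world_to_cam" (4x4, takes a point from world to camera coordinates); the wrist camera has in their place "hand_eye" (4x4, takes a point from camera to tool coordinates, whose origin is the TCP and whose axes are the flange's). Camera axes: x right, y up, looking along -z (the intrinsics and any distortion apply to the point x, -y, -z); pixel columns grow to the right and rows downward; lengths in mm; the calibration is good to about 2 mm. A picture is of the moment at which its call begins: read the wrist's pose just before it. camera_params takes no time and is no camera call.
- close_job(): hands the job in, once; it reports no verdict.
The state is a dict: "clock": time; "joint_positions": joint angles; "qd": joint speeds; "tau": joint torques, N m; "position": TCP position; "ee_rot": TCP orientation; "force": force on the tool from outside, world axes, zero at the start; "torque": the same for the moment, N m; "grip_width": opening from 0.0 (shut) to 1.0 (fully open).
Only numpy, scipy, OpenCV 4.12 (cv2) and the standard library are available. Lean on these libraries where they do the work, as an engineer would, in place of code of your own. Each camera call takes 0.05 s, during which the arm holds its last target. There are 200 camera calls.

## Working session

There is one attempt and no reset: what is moved stays moved. The work goes in short steps, Python scripts to look and compute and a tool call to move; the robot and the scene stay as the last step left them, time stands still between calls to the robot, and variables do not carry over. Pictures are saved under pics/ and viewed, on a budget of 10 in all, crops included, one or two more only if the job needs it, and the job is handed in when it is done.

Besides the shell and the picture viewer there is one more tool, called as a command line: name --argument value ..., lists and objects as JSON in quotes. step_arm: Moves the arm, as the interface text tells. Its arguments: {"type":"object","properties":{"targets":{"type":"array"},"hand":{"type":"number"},"newtons":{"type":"number"}},"required":["targets"]}

```bash
mkdir -p pics; cat > h.py <<'E'
from workcell import *
import numpy as np, cv2
from scipy.spatial.transform import Rotation as R
def T_tool(s):
    T=np.eye(4);T[:3,:3]=R.from_rotvec(s["ee_rot"]).as_matrix();T[:3,3]=s["position"];return T
def grab(name):
    s=state();p=camera_params(name);im,d=camera(name)
    c2w=T_tool(s)@np.array(p["hand_eye"]) if name=="wrist" else np.linalg.inv(np.array(p["world_to_cam"]))
    f=im.shape[0]/2/np.tan(np.radians(p["vfov"])/2)
    return im,d,dict(c2w=c2w,f=f,cx=p["cx"],cy=p["cy"],p=p)
def ray(k,u,v):
    d=k["c2w"][:3,:3]@np.array([(u-k["cx"])/k["f"],-(v-k["cy"])/k["f"],-1.]);return k["c2w"][:3,3],d
def onz(k,u,v,z):
    o,d=ray(k,u,v);return o+d*(z-o[2])/d[2]
def pt(k,u,v,dep):
    o,d=ray(k,u,v);return o+d*dep
def cloud(k,d):
    v,u=np.mgrid[:d.shape[0],:d.shape[1]]
    c=np.stack([(u-k["cx"])/k["f"],-(v-k["cy"])/k["f"],-np.ones(u.shape)],-1)*d[...,None]
    return c@k["c2w"][:3,:3].T+k["c2w"][:3,3]
def save(n,im): cv2.imwrite("pics/"+n,im[...,::-1])
E
python3 - <<'E'
from h import *
for n in("top","scene"):
    im,d,k=grab(n);save(n+"0.png",im);np.savez("/tmp/"+n,im=im,d=d);print(n,{a:b for a,b in k["p"].items()})
print(camera_params("wrist"));print(state())
E
```

```text
top {'vfov': 51.69493163886213, 'cx': 274.08148160114524, 'cy': 205.26224039810322, 'world_to_cam': array([[-1.07071179e-02, -9.99870741e-01,  1.19941250e-02,
        -7.60658246e+00],
       [ 9.83728898e-01, -8.38147509e-03,  1.79463661e-01,
        -4.75023829e+02],
       [-1.79339935e-01,  1.37205060e-02,  9.83691484e-01,
        -9.57348208e+02],
       [ 0.00000000e+00,  0.00000000e+00,  0.00000000e+00,
         1.00000000e+00]])}
scene {'vfov': 51.199464479567716, 'cx': 281.0191436257639, 'cy': 206.35876181560997, 'world_to_cam': array([[-7.48815611e-01,  6.62665878e-01,  1.22112705e-02,
         3.46516243e+02],
       [-4.83716284e-01, -5.59011568e-01,  6.73442368e-01,
         1.66027366e+02],
       [ 4.53093520e-01,  4.98377367e-01,  7.39138865e-01,
        -1.41247131e+03],
       [ 0.00000000e+00,  0.00000000e+00,  0.00000000e+00,
         1.00000000e+00]])}
{'vfov': 63.54456009031639, 'cx': 276.0143004330456, 'cy': 209.19765831612645, 'hand_eye': array([[ 4.76856480e-04,  9.53725269e-01,  3.00679038e-01,
         7.72945046e+01],
       [ 9.99999850e-01, -5.35625768e-
[... 201 characters left out ...]
.00000000e+00]])}
{'clock': 0.1, 'joint_positions': array([ 1.18130000e+00,  9.17927869e-02,  1.23182143e+00,  3.80553250e-05,
        1.81977894e+00, -5.67287947e-02]), 'qd': array([ 2.36047873e-04, -5.59302031e-04, -3.25079218e-03, -6.18350866e-05,
        7.85919486e-04, -3.33044987e-04]), 'tau': array([ 3.36490171e-03, -4.60218894e+01, -4.19219649e+01, -9.81774576e-06,
        1.06538425e-02, -2.08029826e-05]), 'position': array([195.95509746, 566.96145799, 302.82669119]), 'ee_rot': array([-5.20215005e-01, -3.09778053e+00,  2.74491709e-03]), 'force': array([-0.42965968, -1.16500336,  0.53963992]), 'torque': array([ 0.02336678, -0.00094819,  0.01009897]), 'grip_width': 0.9957644793088318}
```

View pics/top0.png

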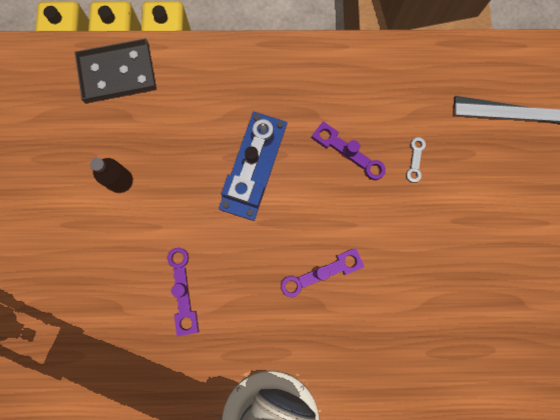

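View pics/scene0.png

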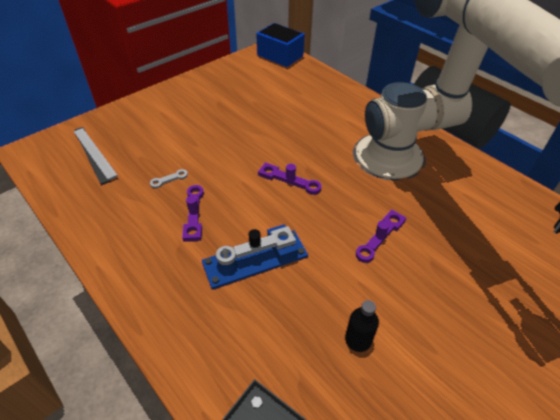

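Top view: the only steel arm on the blue stand has its knob at (252,155), round end and pin at (262,130), and square end at (241,188). Things it could be confused with:
- Purple arms at (350,150), (322,272) and (180,290).
- The spare link at (417,160).
- The grey bar at (505,110).

I choose the steel arm at (252,155) and check it in a close crop.

```bash
python3 - <<'E'
from h import *
a=np.load("/tmp/top.npz");b=np.load("/tmp/scene.npz")
A=cv2.resize(a["im"][100:230,205:305],None,fx=4,fy=4,interpolation=cv2.INTER_CUBIC)
B=cv2.resize(b["im"][215:293,195:315],None,fx=3.3,fy=3.3,interpolation=cv2.INTER_CUBIC)
c=np.zeros((520,800,3),np.uint8);c[:,:400]=A;c[:B.shape[0],400:400+B.shape[1]]=B;save("crop.png",c)
def kk(n,im):
    p=camera_params(n);return dict(c2w=np.linalg.inv(p["world_to_cam"]),f=210/np.tan(np.radians(p["vfov"])/2),cx=p["cx"],cy=p["cy"])
kt,ks=kk("top",0),kk("scene",0)
for n,z,k,(r0,r1,c0,c1) in(("top",a,kt,(120,200,225,285)),("scene",b,ks,(220,260,240,270))):
    im=z["im"][r0:r1,c0:c1].astype(int);P=cloud(k,z["d"])[r0:r1,c0:c1]
    m=(im.max(2)<50)
    nn,l,st,ce=cv2.connectedComponentsWithStats(m.astype(np.uint8))
    i=1+np.argmax(st[1:,4]);print(n,"knob px",ce[i]+[c0,r0],st[i]);q=P[l==i];print(np.percentile(q,[2,50,98],axis=0).round(1))
    t=q[q[:,2]>q[:,2].max()-6];print("knobtop",t.mean(0).round(1),len(t))
    g=(im.max(2)-im.min(2)<40)&(im.max(2)>90);q=P[g];q=q[(q[:,2]>55)&(q[:,2]<100)];print("steel",len(q),np.percentile(q,[2,50,98],axis=0).round(1))
    if len(q):print(cv2.minAreaRect(q[:,:2].astype(np.float32)))
E
```

```text
top knob px [251.0738255  154.44295302] [ 20  27  13  16 149]
[[567.4  27.2  82.1]
 [578.1  38.3 106.8]
 [594.1  49.8 110.4]]
knobtop [580.9  39.1 108. ] 90
steel 919 [[488.7  -4.4  60.6]
 [556.4  40.2  65.5]
 [670.8  85.5  78.3]]
((581.28564453125, 37.50318908691406), (48.67768478393555, 197.2184295654297), 70.3576889038086)
scene knob px [254.3625  238.53125] [  9  10  11  18 160]
[[574.8  27.9  74.1]
 [589.1  44.9 104.3]
 [598.4  53.3 110.6]]
knobtop [586.   39.7 108. ] 66
steel 199 [[545.5  18.3  55.7]
 [598.5  38.9  65.3]
 [625.4  59.3  68.3]]
((585.034912109375, 38.805702209472656), (29.23769187927246, 84.7743911743164), 70.17416381835938)
```

View pics/crop.png

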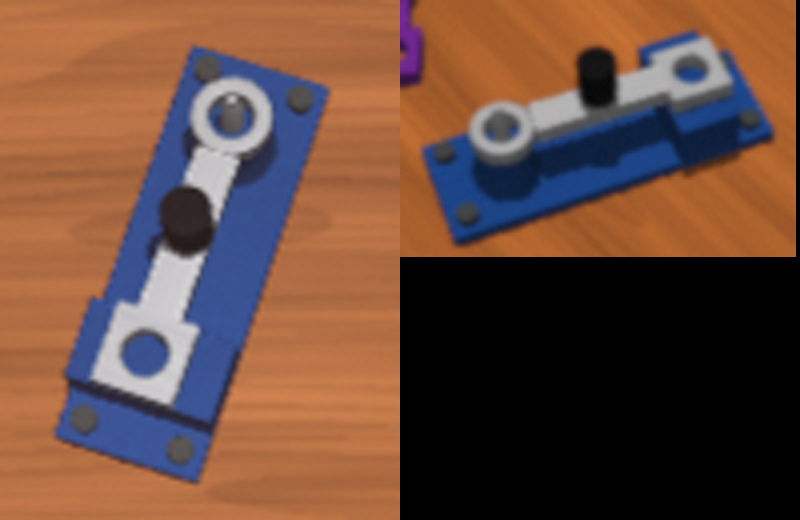

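```bash
cat >> h.py <<'E'
def plan(x,y,z,yaw,s=None):
    """y-axis (closing) yaw in deg; prints dp, delta_rot fractions"""
    s=s or state();T=T_tool(s);c,w=np.cos(np.radians(yaw)),np.sin(np.radians(yaw))
    Y=np.array([c,w,0]);Z=np.array([0,0,-1.]);G=np.stack([np.cross(Y,Z),Y,Z],1)
    print("now",T[:3,3].round(1),"yyaw",np.degrees(np.arctan2(T[1,1],T[0,1])).round(2),"q",np.degrees(s["joint_positions"]).round(1),"t",s["clock"])
    print("dp",(T[:3,:3].T@(np.array([x,y,z])-T[:3,3])/300).round(4),"rot",(R.from_matrix(T[:3,:3].T@G).as_rotvec()/np.pi).round(4))
E
python3 - <<'E'
from h import *
plan(583,39,300,144)
E
```

```text
now [196.  567.  302.8] yyaw 70.93 q [ 67.7   5.3  70.6   0.  104.3  -3.3] t 0.1
dp [-1.7942 -1.2419  0.0114] rot [-5.000e-04 -4.000e-04 -4.059e-01]
```

step_arm --targets '[{"dp": [-0.9,-0.62,0],"delta_rot": [0,0,0]},{"dp": [-0.9,-0.62,0],"delta_rot": [0,0,0]},{"dp": [-0.9,-0.62,0],"delta_rot": [0,0,0]},{"dp": [-0.9,-0.62,0],"delta_rot": [0,0,0]},{"dp": [-0.9,-0.62,0],"delta_rot": [0,0,0]},{"dp": [-0.9,-0.62,0],"delta_rot": [0,0,0]}]' --hand 0

```text
clock: 0.85
position: [392.0, 300.4, 303.5]
ee_rot: [0.527, 3.097, -0.001]
force: [0.1, 0.7, -0.2]
grip_width: 0.996
```

step_arm --targets '[{"dp": [-0.894,-0.622,0.01],"delta_rot": [0,0,-0.406]},{"dp": [-0.894,-0.622,0.01],"delta_rot": [0,0,-0.406]},{"dp": [-0.894,-0.622,0.01],"delta_rot": [0,0,-0.406]},{"dp": [-0.894,-0.622,0.01],"delta_rot": [0,0,-0.406]},{"dp": [-0.894,-0.622,0.01],"delta_rot": [0,0,-0.406]},{"dp": [-0.894,-0.622,0.01],"delta_rot": [0,0,-0.406]},{"dp": [-0.894,-0.622,0.01],"delta_rot": [0,0,-0.406]},{"dp": [-0.894,-0.622,0.01],"delta_rot": [0,0,-0.406]},{"dp": [-0.894,-0.622,0.01],"delta_rot": [0,0,-0.406]}]'

```text
clock: 1.98
position: [583.0, 39.8, 300.3]
ee_rot: [1.426, -2.798, -0.001]
force: [1.0, -0.0, 0.0]
grip_width: 1.001
```

```bash
python3 - <<'E'
from h import *
plan(583,39,300,144)
im,d,k=grab("wrist");save("w1.png",im);np.savez("/tmp/w1",im=im,d=d,**{a:k[a] for a in("c2w","f","cx","cy")})
P=cloud(k,d)
for n,m in (("steel",(np.ptp(im.astype(int),2)if 0 else im.max(2).astype(int)-im.min(2))<40),("blue",(im[...,2]>im[...,0]*1.5+10)),("dark",im.max(2)<50)):
    print(n)
    for lo,hi in((5,25),(40,57),(58,72),(80,100),(100,115)):
        mm=m&(P[...,2]>lo)&(P[...,2]<hi)&(np.hypot(P[...,0]-583,P[...,1]-39)<160)
        mm=cv2.morphologyEx(mm.astype(np.uint8),cv2.MORPH_OPEN,np.ones((2,2)))>0
        q=P[mm]
        if len(q)>20:print(lo,hi,len(q),"med",np.median(q,0).round(1),"rect",cv2.minAreaRect(q[:,:2].astype(np.float32)))
E
```

```text
now [583.   39.8 300.3] yyaw 144.02 q [   0.6    2.8   73.4    0.   103.8 -143.5] t 1.975
dp [ 0.0023 -0.0016  0.001 ] rot [ 0.0003 -0.0001  0.0001]
steel
5 25 808 med [555.3  43.3  18.7] rect ((574.7316284179688, 28.25867462158203), (119.5577621459961, 256.36737060546875), 71.39529418945312)
40 57 211 med [531.8  41.2  56.6] rect ((571.6948852539062, 23.270408630371094), (113.8902816772461, 169.6586456298828), 51.02060317993164)
58 72 5928 med [557.1  41.   65.9] rect ((575.6588745117188, 24.502891540527344), (114.60195922851562, 226.53257751464844), 69.16647338867188)
80 100 254 med [581.5  22.4  89.5] rect ((595.4938354492188, 23.37996482849121), (135.01963806152344, 59.87311935424805), 14.258601188659668)
100 115 1065 med [582.4  37.  107.9] rect ((574.896240234375, 29.287124633789062), (127.3511734008789, 32.76487731933594), 56.18317794799805)
blue
5 25 8029 med [590.7  14.   12. ] rect ((578.1109008789062, 26.03949737548828), (116.59828186035156, 261.8934020996094), 72.49431610107422)
40 57 2800 med [511.3  36.7  49.9] rect ((563.07861328125, 29.155807495117188), (112.62232971191406, 191.73048400878906), 52.03462219238281)
dark
5 25 140 med [464.8  45.9  18.9] rect ((500.36187744140625, 16.39386558532715), (12.841255187988281, 106.35071563720703), 50.689125061035156)
80 100 132 med [573.4  25.9  94.1] rect ((574.5117797851562, 29.310508728027344), (7.091265678405762, 24.63955307006836), 42.28860092163086)
100 115 1037 med [582.3  36.8 107.9] rect ((574.3958129882812, 28.64780044555664), (125.7858657836914, 31.33330535888672), 55.380306243896484)
```

View pics/w1.png

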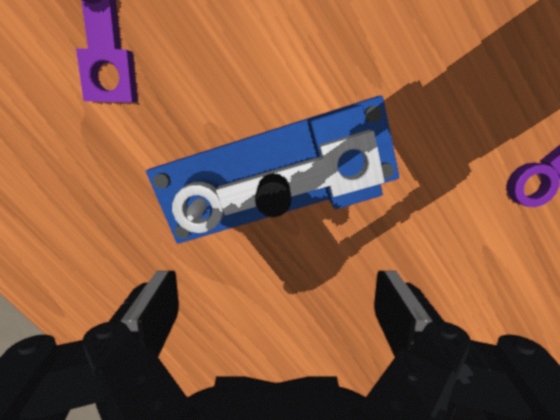

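Close view: pin and round eye at about (197,210), knob at (273,195), square eye at (352,162). It is the steel arm on the blue stand. Next I measure each part separately.

```bash
cat > meas.py <<'E'
from h import *
import sys
def meas(z,C=(583,39)):
    im=z["im"].astype(int);k={a:z[a] for a in("c2w","f","cx","cy")};P=cloud(k,z["d"]);near=np.hypot(P[...,0]-C[0],P[...,1]-C[1])<125
    def big(m):
        n,l,st,ce=cv2.connectedComponentsWithStats(m.astype(np.uint8));i=1+np.argmax(st[1:,4]);return l==i
    kn=big((P[...,2]>104)&(P[...,2]<114)&near&(im.max(2)<60)&(np.hypot(P[...,0]-C[0],P[...,1]-C[1])<40))
    (cc,r)=cv2.minEnclosingCircle(P[kn][:,:2].astype(np.float32));print("knob top",np.round(cc,1),r,"mean",P[kn].mean(0).round(1))
    st=big((abs(P[...,2]-66)<5)&near&(im.max(2)-im.min(2)<45));q=P[st]
    rc=cv2.minAreaRect(q[:,:2].astype(np.float32));print("steel rect",rc,"z",np.median(q[:,2]).round(1),len(q))
    cs,h=cv2.findContours(st.astype(np.uint8),cv2.RETR_CCOMP,cv2.CHAIN_APPROX_NONE)
    for c,hh in zip(cs,h[0]):
        if cv2.contourArea(c)>150:
            W=np.array([onz(k,u,v,66)[:2] for u,v in c[:,0]],np.float32)
            if hh[3]>=0: print("hole",[np.round(a,1) for a in cv2.fitEllipse(W)],"px",c[:,0].mean(0).round(1))
    w=(P[...,2]>76)&(P[...,2]<96)&near&(np.hypot(P[...,0]-C[0],P[...,1]-C[1])>50)&(np.hypot(P[...,0]-C[0],P[...,1]-C[1])<105)&(im.max(2)-im.min(2)<45)
    if w.sum()>3:
        w=big(w);q=P[w];t=q[q[:,2]>q[:,2].max()-5];print("pin n",w.sum(),"mean",q.mean(0).round(1),"top",t.mean(0).round(1),q[:,2].max().round(1))
    bl=big((abs(P[...,2]-12)<3)&(im[...,2]>im[...,0]*1.5+10));u8=cv2.minAreaRect(P[bl|((abs(P[...,2]-12)<3)&near)][:,:2].astype(np.float32));print("plate",u8)
    b=big((abs(P[...,2]-50)<2.5)&(im[...,2]>im[...,0]*1.5+10));print("rest",cv2.minAreaRect(P[b][:,:2].astype(np.float32)),P[b].mean(0).round(1))
if __name__=="__main__": meas(np.load(sys.argv[1]))
E
python3 meas.py /tmp/w1.npz
python3 - <<'E'
from meas import *
for n in("top","scene"):
    z=dict(np.load(f"/tmp/{n}.npz"));p=camera_params(n);z.update(c2w=np.linalg.inv(p["world_to_cam"]),f=210/np.tan(np.radians(p["vfov"])/2),cx=p["cx"],cy=p["cy"]);print(n)
    try: meas(z)
    except Exception as e:print(e)
E
```

```text
knob top [582.9  36.8] 14.918075561523438 mean [582.6  36.2 107.9]
steel rect ((535.1851806640625, 53.74797439575195), (48.236995697021484, 96.74720001220703), 70.53791046142578) z 65.9 3345
hole [array([512.7,  61.1]), array([27.2, 28.2]), np.float64(98.7)] px [352.4 164. ]
pin n 165 mean [651.8  10.8  83.3] top [653.4  11.3  88.9] 91.3
plate ((584.780029296875, 35.11982727050781), (90.36172485351562, 255.53684997558594), 71.34619903564453)
rest ((503.16998291015625, 32.506568908691406), (33.03387451171875, 50.051483154296875), 71.42378997802734) [502.   27.7  49.8]
top
knob top [580.9  37.7] 14.677873611450195 mean [580.8  38.3 107.5]
steel rect ((533.6722412109375, 54.448150634765625), (48.64655303955078, 96.13426971435547), 70.21330261230469) z 65.6 537
pin n 25 mean [650.8  12.2  83.1] top [652.1  12.1  89.9] 91.7
plate ((583.6990356445312, 35.377620697021484), (90.1530532836914, 253.2870330810547), 71.26264190673828)
rest ((500.3792724609375, 28.866207122802734), (22.939380645751953, 48.600807189941406), 70.74845123291016) [500.   29.2  49.8]
scene
knob top [585.2  39.1] 14.374375343322754 mean [585.8  39.7 107.5]
steel rect ((582.7158813476562, 38.93408203125), (49.596336364746094, 198.01077270507812), 71.00403594970703) z 65.3 722
pin n 25 mean [656.1  15.5  83. ] top [655.1  14.9  91.3] 93.5
plate ((585.7467041015625, 36.86126708984375), (92.70272827148438, 255.3872833251953), 71.30133056640625)
rest ((523.959716796875, 94.64631652832031), (22.270278930664062, 48.97909927368164), 71.17674255371094) [523.9  94.6  49.7]
```

```bash
python3 - <<'E'
from h import *
plan(582.8,37,144,144)
E
```

```text
now [583.   39.9 300.5] yyaw 144.0 q [   0.6    2.8   73.4    0.   103.8 -143.4] t 2.025
dp [ 0.0081 -0.0056  0.5215] rot [ 0.0002 -0.0001 -0.    ]
```

step_arm --targets '[{"dp": [0.008,-0.006,0.15],"delta_rot": [0,0,0]},{"dp": [0.008,-0.006,0.3],"delta_rot": [0,0,0]},{"dp": [0.008,-0.006,0.4],"delta_rot": [0,0,0]},{"dp": [0.008,-0.006,0.46],"delta_rot": [0,0,0]},{"dp": [0.008,-0.006,0.5],"delta_rot": [0,0,0]},{"dp": [0.008,-0.006,0.52],"delta_rot": [0,0,0]},{"dp": [0.008,-0.006,0.52],"delta_rot": [0,0,0]},{"dp": [0.008,-0.006,0.52],"delta_rot": [0,0,0]}]'

```text
clock: 3.02
position: [583.5, 36.1, 146.0]
ee_rot: [-1.426, 2.798, -0.001]
force: [-0.1, 0.7, -0.8]
grip_width: 0.999
```

step_arm --targets '[{"dp": [0,0,0],"delta_rot": [0,0,0]},{"dp": [0,0,0],"delta_rot": [0,0,0]},{"dp": [0,0,0],"delta_rot": [0,0,0]},{"dp": [0,0,0],"delta_rot": [0,0,0]},{"dp": [0,0,0],"delta_rot": [0,0,0]},{"dp": [0,0,0],"delta_rot": [0,0,0]},{"dp": [0,0,0],"delta_rot": [0,0,0]},{"dp": [0,0,0],"delta_rot": [0,0,0]}]' --hand 1 --newtons 60

```text
clock: 4.03
position: [583.2, 36.1, 145.3]
ee_rot: [-1.426, 2.798, -0.001]
force: [0.3, -0.7, 3.7]
grip_width: 0.334
```

step_arm --targets '[{"dp": [0,0,-0.03],"delta_rot": [0,0,0]},{"dp": [0,0,-0.08],"delta_rot": [0,0,0]},{"dp": [0,0,-0.14],"delta_rot": [0,0,0]},{"dp": [0,0,-0.2],"delta_rot": [0,0,0]},{"dp": [0,0,-0.26],"delta_rot": [0,0,0]},{"dp": [0,0,-0.3],"delta_rot": [0,0,0]},{"dp": [0,0,-0.3],"delta_rot": [0,0,0]}]'

```text
clock: 4.9
position: [583.4, 36.1, 236.5]
ee_rot: [-1.426, 2.797, -0.002]
force: [0.9, -0.7, -4.4]
grip_width: 0.335
```

```bash
python3 - <<'E'
from h import *
plan(583.2,36.1,235,144-90)
s=state();print(s["force"],s["torque"],s["grip_width"])
E
```

```text
now [583.4  36.1 236.5] yyaw 144.01 q [   0.2    2.6   80.1   -0.    97.2 -143.8] t 4.9
dp [0.0005 0.0006 0.005 ] rot [-1.000e-04  9.000e-04  5.001e-01]
[ 0.89026207 -0.69799906 -4.39223084] [-0.02949317  0.07036175  0.0192567 ] 0.3348408624223843
```

step_arm --targets '[{"dp": [0,0,0],"delta_rot": [0,0,0.02]},{"dp": [0,0,0],"delta_rot": [0,0,0.06]},{"dp": [0,0,0],"delta_rot": [0,0,0.11]},{"dp": [0,0,0],"delta_rot": [0,0,0.16]},{"dp": [0,0,0],"delta_rot": [0,0,0.21]},{"dp": [0,0,0],"delta_rot": [0,0,0.26]},{"dp": [0,0,0],"delta_rot": [0,0,0.31]},{"dp": [0,0,0],"delta_rot": [0,0,0.36]},{"dp": [0,0,0],"delta_rot": [0,0,0.41]},{"dp": [0,0,0],"delta_rot": [0,0,0.46]}]'

```text
clock: 6.15
position: [582.7, 36.1, 233.6]
ee_rot: [-0.788, -3.039, 0.001]
force: [-0.1, -0.5, -2.7]
grip_width: 0.337
```

step_arm --targets '[{"dp": [0,0,0],"delta_rot": [0,0,0.05]},{"dp": [0,0,0],"delta_rot": [0,0,0.1]},{"dp": [0,0,0],"delta_rot": [0,0,0.15]},{"dp": [0,0,0],"delta_rot": [0,0,0.2]},{"dp": [0,0,0],"delta_rot": [0,0,0.25]},{"dp": [0,0,0],"delta_rot": [0,0,0.3]},{"dp": [0,0,0],"delta_rot": [0,0,0.35]},{"dp": [0,0,0],"delta_rot": [0,0,0.4]},{"dp": [0,0,0],"delta_rot": [0,0,0.45]},{"dp": [0,0,0],"delta_rot": [0,0,0.49]}]'

```text
clock: 7.4
position: [582.7, 36.1, 233.6]
ee_rot: [-2.681, -1.635, 0.003]
force: [0.5, 0.2, -3.6]
grip_width: 0.334
```

step_arm --targets '[{"dp": [0,0,0],"delta_rot": [0,0,0.03]},{"dp": [0,0,0],"delta_rot": [0,0,0.045]},{"dp": [0,0,0],"delta_rot": [0,0,0.046]},{"dp": [0,0,0],"delta_rot": [0,0,0.046]}]'

```text
clock: 7.9
position: [582.9, 36.1, 234.2]
ee_rot: [-2.789, -1.445, 0.002]
force: [-0.8, -0.1, -3.1]
grip_width: 0.334
```

```bash
python3 - <<'E'
from h import *
plan(583.2,36.1,235,-36)
s=state();print(s["force"],s["torque"],s["grip_width"])
im,d,k=grab("wrist");save("w2.png",im);np.savez("/tmp/w2",im=im,d=d,**{a:k[a] for a in("c2w","f","cx","cy")})
P=cloud(k,d);ii=im.astype(int)
m=(ii.max(2)-ii.min(2)<45)&(ii.max(2)>70)&(P[...,2]>125)&(P[...,2]<190)&(np.hypot(P[...,0]-583,P[...,1]-36)<115)
q=P[m];print(len(q),np.percentile(q[:,2],[1,25,50,75,99]))
q=q[abs(q[:,2]-np.median(q[:,2]))<8];A=np.c_[q[:,:2]-[583,36],np.ones(len(q))];print("plane slopes",np.linalg.lstsq(A,q[:,2],rcond=None)[0],cv2.minAreaRect(q[:,:2].astype(np.float32)))
im,d,k=grab("scene");save("s2.png",cv2.resize(im[150:320,170:350],None,fx=3,fy=3,interpolation=cv2.INTER_CUBIC))
E
```

```text
now [582.9  36.1 234.2] yyaw -35.22 q [ 0.2  2.6 80.3  0.  97.2 35.4] t 7.9
dp [ 0.0006  0.001  -0.0026] rot [-0.0003  0.0002  0.0043]
[-0.8000835  -0.05663945 -3.09548968] [0.02036493 0.02278401 0.04247387] 0.33364681133701624
21349 [140.28859052 153.16506535 154.62311599 155.17531181 184.2286042 ]
plane slopes [-5.43527320e-03 -2.32126365e-02  1.54128042e+02] ((582.330810546875, 34.96540451049805), (49.26349639892578, 198.29232788085938), 71.17151641845703)
```

View pics/w2.png

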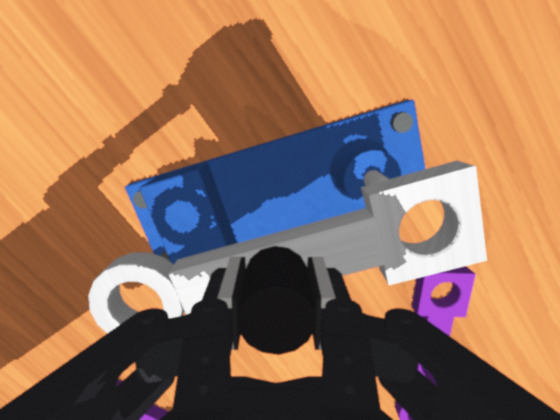

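View pics/s2.png

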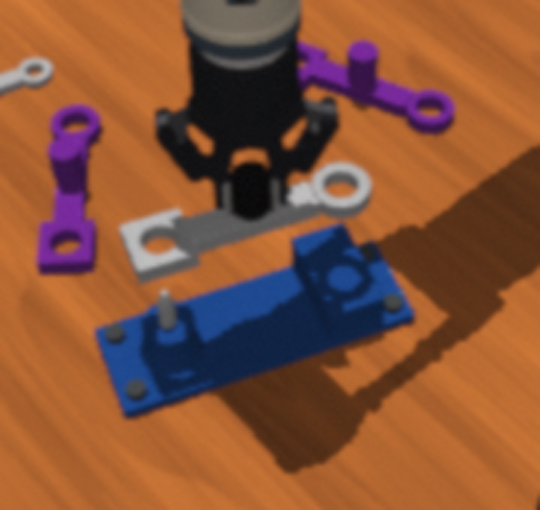

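Wrist view: the arm is level and turned. The square eye is at (428,228), the round eye at (135,300), and the bare pin tip at about (375,175). Next I measure the eye-to-pin offset.

```bash
python3 - <<'E'
from h import *
z=np.load("/tmp/w2.npz");im=z["im"].astype(int);k={a:z[a] for a in("c2w","f","cx","cy")};P=cloud(k,z["d"])
H=np.hypot(P[...,0]-583,P[...,1]-36)
st=(abs(P[...,2]-154)<6)&(H<115)&(im.max(2)-im.min(2)<60)
cs,h=cv2.findContours(st.astype(np.uint8),cv2.RETR_CCOMP,cv2.CHAIN_APPROX_NONE)
for c,hh in zip(cs,h[0]):
    if hh[3]>=0 and cv2.contourArea(c)>300:
        zz=154.
        W=np.array([onz(k,u,v,zz)[:2] for u,v in c[:,0]],np.float32);print("hole",cv2.fitEllipse(W),cv2.minEnclosingCircle(W),c[:,0].mean(0))
w=(P[...,2]>55)&(P[...,2]<97)&(abs(P[...,0]-653)<25)&(abs(P[...,1]-11)<25)
print("pin pts",w.sum())
for lo in range(55,95,5):
    q=P[w&(P[...,2]>=lo)&(P[...,2]<lo+5)]
    if len(q):print(lo,len(q),q.mean(0).round(1))
b=(abs(P[...,2]-12)<2.5)&(im[...,2]>im[...,0]*1.3);print("plate",cv2.minAreaRect(P[b][:,:2].astype(np.float32)))
bo=(abs(P[...,2]-50)<2)&(im[...,2]>im[...,0]*1.3)
for X,Y in((653,11),(511,59)):
    q=P[bo&(np.hypot(P[...,0]-X,P[...,1]-Y)<60)];print("top50",len(q),q.mean(0).round(1),cv2.minAreaRect(q[:,:2].astype(np.float32)),cv2.minEnclosingCircle(q[:,:2].astype(np.float32)))
E
```

```text
hole ((652.2215576171875, 13.022770881652832), (24.511669158935547, 26.84696388244629), 103.6301040649414) ((652.4307861328125, 12.81954574584961), 13.747512817382812) [427.38461538 225.63905325]
pin pts 192
55 40 [653.4  16.   57.7]
60 32 [653.5  16.6  62.6]
65 36 [654.   16.5  67.1]
70 40 [654.7  16.8  72.7]
75 44 [655.9  16.3  77.1]
plate ((546.6912841796875, -49.51252746582031), (340.09930419921875, 311.2336730957031), 54.1828727722168)
top50 1532 [654.8  17.5  50. ] ((654.0076904296875, 15.516988754272461), (43.40203857421875, 34.11492156982422), 6.501717567443848) ((654.6530151367188, 10.888211250305176), 22.07235336303711)
top50 4912 [517.6  71.   49.9] ((516.365966796875, 68.86965942382812), (68.64916229248047, 50.04045867919922), 71.23107147216797) ((515.890625, 69.26132202148438), 41.29349136352539)
```

```bash
python3 - <<'E'
from h import *
plan(584.9,34.6,150,-35.2)
E
```

```text
now [582.9  36.1 234.6] yyaw -35.23 q [ 0.2  2.6 80.2  0.  97.2 35.4] t 8.0
dp [-2.000e-04  8.300e-03  2.819e-01] rot [-0.0001  0.0001 -0.0002]
```

step_arm --targets '[{"dp": [0,0.008,0],"delta_rot": [0,0,0]},{"dp": [0,0.008,0.04],"delta_rot": [0,0,0]},{"dp": [0,0.008,0.08],"delta_rot": [0,0,0]},{"dp": [0,0.008,0.12],"delta_rot": [0,0,0]},{"dp": [0,0.008,0.14],"delta_rot": [0,0,0]},{"dp": [0,0.008,0.16],"delta_rot": [0,0,0]},{"dp": [0,0.008,0.18],"delta_rot": [0,0,0]},{"dp": [0,0.008,0.2],"delta_rot": [0,0,0]},{"dp": [0,0.008,0.22],"delta_rot": [0,0,0]},{"dp": [0,0.008,0.22],"delta_rot": [0,0,0]}]'

```text
clock: 9.25
position: [584.7, 34.7, 168.1]
ee_rot: [-2.79, -1.444, 0.002]
force: [-0.2, -0.3, -2.2]
grip_width: 0.338
```

```bash
python3 - <<'E'
from h import *
plan(584.9,34.6,146,-35.2);print(state()["force"])
im,d,k=grab("wrist");a=im[100:340,50:550];save("w3.png",a)
E
```

```text
now [584.7  34.7 168.1] yyaw -35.27 q [ 0.1  4.  85.6 -0.  90.5 35.3] t 9.25
dp [0.0001 0.0009 0.0737] rot [-0.0003  0.0002 -0.0004]
[-0.24350079 -0.28708567 -2.20043604]
```

View pics/w3.png

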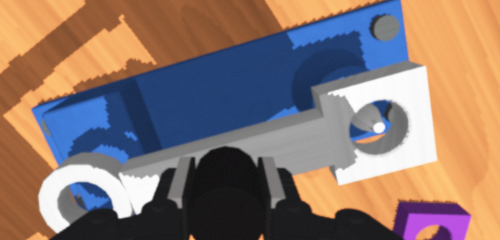

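The pin tip, at (378,127) in the crop, is centred in the square eye. I lower the rest of the way.

step_arm --targets '[{"dp": [0,0,0.015],"delta_rot": [0,0,0]},{"dp": [0,0,0.03],"delta_rot": [0,0,0]},{"dp": [0,0,0.045],"delta_rot": [0,0,0]},{"dp": [0,0,0.055],"delta_rot": [0,0,0]},{"dp": [0,0,0.062],"delta_rot": [0,0,0]},{"dp": [0,0,0.067],"delta_rot": [0,0,0]},{"dp": [0,0,0.07],"delta_rot": [0,0,0]},{"dp": [0,0,0.07],"delta_rot": [0,0,0]}]'

```text
clock: 10.3
position: [585.0, 34.7, 147.9]
ee_rot: [2.79, 1.444, 0.0]
force: [0.2, -0.3, -2.4]
grip_width: 0.337
```

step_arm --targets '[{"dp": [0,0,0.003],"delta_rot": [0,0,0]},{"dp": [0,0,0.006],"delta_rot": [0,0,0]},{"dp": [0,0,0.008],"delta_rot": [0,0,0]},{"dp": [0,0,0.008],"delta_rot": [0,0,0]}]'

```text
clock: 10.8
position: [585.0, 34.7, 145.4]
ee_rot: [-2.79, -1.444, 0.0]
force: [0.5, 0.6, -2.4]
grip_width: 0.334
```

step_arm --targets '[{"dp": [0,0,0.002],"delta_rot": [0,0,0]},{"dp": [0,0,0.004],"delta_rot": [0,0,0]},{"dp": [0,0,0.004],"delta_rot": [0,0,0]}]'

```text
clock: 11.18
position: [585.0, 34.7, 145.3]
ee_rot: [2.79, 1.444, 0.001]
force: [-4.0, -1.3, 4.5]
grip_width: 0.337
```

Contact: the wrist force rose by 7 N and the arm is seated. I open the gripper and retreat straight up.

step_arm --targets '[{"dp": [0,0,0],"delta_rot": [0,0,0]},{"dp": [0,0,0],"delta_rot": [0,0,0]},{"dp": [0,0,0],"delta_rot": [0,0,0]},{"dp": [0,0,0],"delta_rot": [0,0,0]},{"dp": [0,0,0],"delta_rot": [0,0,0]},{"dp": [0,0,0],"delta_rot": [0,0,0]}]' --hand 0.2

```text
clock: 11.92
position: [585.0, 34.7, 144.3]
ee_rot: [2.79, 1.444, 0.0]
force: [-0.7, 0.8, -0.6]
grip_width: 0.801
```

step_arm --targets '[{"dp": [0,0,-0.05],"delta_rot": [0,0,0]},{"dp": [0,0,-0.15],"delta_rot": [0,0,0]},{"dp": [0,0,-0.3],"delta_rot": [0,0,0]},{"dp": [0,0,-0.45],"delta_rot": [0,0,0]},{"dp": [0,0,-0.5],"delta_rot": [0,0,0]},{"dp": [0,0,-0.5],"delta_rot": [0,0,0]},{"dp": [0,0,-0.5],"delta_rot": [0,0,0]}]'

```text
clock: 12.8
position: [584.6, 34.7, 292.1]
ee_rot: [-2.789, -1.443, 0.005]
force: [0.1, -0.1, -0.1]
grip_width: 0.801
```

```bash
python3 - <<'E'
from h import *
from meas import meas
plan(584,35,300,-36);print(state()["force"])
im,d,k=grab("wrist");save("w4.png",im)
meas(dict(im=im,d=d,**{a:k[a] for a in("c2w","f","cx","cy")}))
P=cloud(k,d);ii=im.astype(int)
m=(ii.max(2)-ii.min(2)<45)&(ii.max(2)>70)&(abs(P[...,2]-66)<8)&(np.hypot(P[...,0]-583,P[...,1]-36)<115)
q=P[m];A=np.c_[q[:,:2]-[583,36],np.ones(len(q))];print("plane",np.linalg.lstsq(A,q[:,2],rcond=None)[0],cv2.minAreaRect(q[:,:2].astype(np.float32)))
b=grab("scene")[0];B=np.load("/tmp/scene.npz")["im"]
c=np.hstack([B[120:400,130:400],b[120:400,130:400]]);save("s4.png",cv2.resize(c,(790,410)))
E
```

```text
now [584.6  34.7 292.1] yyaw -35.27 q [ 1.000e-01  3.000e+00  7.400e+01 -0.000e+00  1.032e+02  3.530e+01] t 12.8
dp [-0.0005 -0.0023 -0.0263] rot [-0.0008  0.0006  0.0041]
[ 0.1344087  -0.07075017 -0.13235317]
knob top [584.8  34.5] 14.503653526306152 mean [585.   34.9 107.9]
steel rect ((632.4427490234375, 17.141014099121094), (48.40120315551758, 96.8416519165039), 71.15638732910156) z 66.0 3511
hole [array([654.9,  10.3]), array([27.5, 28.3]), np.float64(98.4)] px [358.1 168.2]
pin n 183 mean [654.1  12.8  83.5] top [654.6  11.3  89.1] 91.5
plate ((584.4146728515625, 34.209632873535156), (90.29841613769531, 255.64645385742188), 71.32156372070312)
rest ((521.7394409179688, 85.17137145996094), (33.92140579223633, 50.17516326904297), 71.2777099609375) [524.   88.3  49.9]
plane [-2.60293466e-03 -1.42986449e-02  6.55559199e+01] ((584.948486328125, 33.349735260009766), (48.40120315551758, 197.5168914794922), 71.15638732910156)
```

View pics/w4.png

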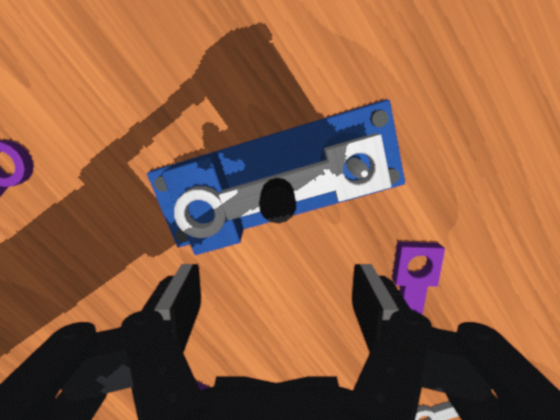

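View pics/s4.png

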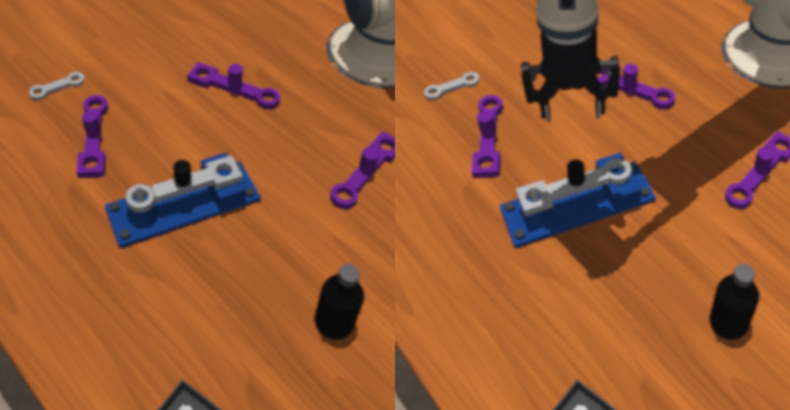

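The square eye is down on the pin at (358,168), the round end is on the rest block at (198,212), and the bystanders have not moved. Handing in.

```bash
python3 -c "
from workcell import *
print(close_job())"
```

```text
the job is handed in; nothing more can be done
None
```

The stop arm is refitted end for end. I lifted it by its knob, turned it about 179°, lowered it onto the pin and released it. I handed the job in at about 13 s of the 45 s allowed.

**Fit:** In the last wrist view the square eye is at (654.9, 10.3) and the pin tip at (654.6, 11.3), so they agree to about 1 mm. The arm's top is at 66 mm and its knob top at 108 mm, the same as at the start, so it is fully down. It is level along its length to within a few tenths of a degree, with the round end on the rest block. The camera shows a sideways slope of about 1°, which I put down to calibration error.

**Forces:** The highest wrist force I read was about 6 N, at seating, and it was near 0 after release. I only had readings at the end of each move.

**Bystanders:** The spare link and the oil bottle look unmoved when I compare the scene pictures from before and after. I checked them by eye and did not measure them.

**Measurements:** The top and scene cameras disagreed with the wrist camera by 2–4 mm on the arm's position. I used the wrist camera's values, and no check failed.

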